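Torque tester: key it in, then find the socket for the test nut

TASK

Get the bench torque tester ready: press its left key, then its right key, then its middle key, one at a time. Then find the socket for its hex nut, working up from the smallest: pick the small socket up by its square adapter, set it squarely on the nut to see that it will not go over, stand it back on a free peg of the stand, then put the medium one on the nut so that it goes all the way down to the flange. Finish there, still gripping the medium socket by its adapter, upright and fully seated, with the small and large sockets standing on pegs and the things lying round about left alone.

Things in the scene. Friction and masses are not known exactly. Their poses are not given: they have to be found in the camera images.
- tester: bench torque tester, a fixed grey housing 130 (x) x 220 (y) mm, top face 45 mm above the worktop; its position and yaw vary. Origin: centre of its underside; x away from the robot, y to the left. Three keys at its front right, a dark display behind them, the nut on its flange at its left.
- nut_seat (a point): top of the round 54 mm flange under the fixed hex nut, on the nut's axis, 51 mm above the worktop; axes as the tester's. Nut: 24 mm across flats, 16 mm high, top edge chamfered 1.5 mm inward over 2.5 mm, two flats face the tester's +-x; a 15 mm round stud sticks out 7 mm above it. The mouth centre of a fully seated socket is at this point.
- key_left (a joint): left of the tester's three round spring keys (22 mm across, in a row across the tester's front part, left means +y): 0 up, grows as it is pressed down, stop at 0.006 m; it counts as pressed beyond 0.004; about 4 N all the way down; it springs back.
- key_middle (a joint): middle of the tester's three round spring keys (22 mm across, in a row across the tester's front part, left means +y): 0 up, grows as it is pressed down, stop at 0.006 m; it counts as pressed beyond 0.004; about 4 N all the way down; it springs back.
- key_right (a joint): right of the tester's three round spring keys (22 mm across, in a row across the tester's front part, left means +y): 0 up, grows as it is pressed down, stop at 0.006 m; it counts as pressed beyond 0.004; about 4 N all the way down; it springs back.
- key_left_top (a point): centre of the top face of the left key, 63 mm above the worktop, moves with the key; neighbouring keys 38 mm apart.
- key_middle_top (a point): centre of the top face of the middle key, 63 mm above the worktop, moves with the key; neighbouring keys 38 mm apart.
- key_right_top (a point): centre of the top face of the right key, 63 mm above the worktop, moves with the key; neighbouring keys 38 mm apart.
- stand: fixed socket stand: an aluminium plate 70 (x) x 220 (y) x 12 mm with three upright pegs in a row 70 mm apart; its position and yaw vary. Origin: centre of its underside; y along the row to the left.
- peg_1 (a point): left peg of the stand: this point is on the peg's axis at the top face of the base plate (12 mm above the worktop), where a socket's mouth rests; the peg is 16 mm thick and rises 22 mm above this point; z up, axes as the stand.
- peg_2 (a point): middle peg of the stand: this point is on the peg's axis at the top face of the base plate (12 mm above the worktop), where a socket's mouth rests; the peg is 16 mm thick and rises 22 mm above this point; z up, axes as the stand.
- peg_3 (a point): right peg of the stand: this point is on the peg's axis at the top face of the base plate (12 mm above the worktop), where a socket's mouth rests; the peg is 16 mm thick and rises 22 mm above this point; z up, axes as the stand.
- socket_small: small hexagonal box socket, loose, 110 g, steel, mouth down on one of the pegs (which one varies). Hexagonal tube 27.5 mm over outer flats, bore 20.5 mm across flats, 34 mm deep; roof at 40 mm; on it a square adapter to grip, 19x19 mm, 34 mm tall: 74 mm in all. Origin: centre of the mouth (underside), z up. Two flats of the hexagon (in and out) face +-x; the square's faces face +-x and +-y.
- socket_medium: medium hexagonal box socket, loose, 140 g, steel, mouth down on one of the pegs (which one varies). Hexagonal tube 32.5 mm over outer flats, bore 25.5 mm across flats, 34 mm deep; roof at 40 mm; on it a square adapter to grip, 19x19 mm, 34 mm tall: 74 mm in all. Origin: centre of the mouth (underside), z up. Two flats of the hexagon (in and out) face +-x; the square's faces face +-x and +-y.
- socket_large: large hexagonal box socket, loose, 180 g, steel, mouth down on one of the pegs (which one varies). Hexagonal tube 38.5 mm over outer flats, bore 31.5 mm across flats, 34 mm deep; roof at 40 mm; on it a square adapter to grip, 19x19 mm, 34 mm tall: 74 mm in all. Origin: centre of the mouth (underside), z up. Two flats of the hexagon (in and out) face +-x; the square's faces face +-x and +-y.
- loupe: black eye loupe, a round barrel 37 mm across, 36 mm tall, loose bystander between tester and stand; origin: centre of its underside
- usb_meter: small flat pink meter 70x24x13 mm, loose bystander between tester and stand; origin: centre of its underside
- driver: precision screwdriver with black handle, 152 mm long, 16 mm high, loose bystander in front of the tester; origin: centre of its underside
- marker: marker pen with white barrel and black cap, 118 mm long, 12 mm thick, loose bystander in front of the stand; origin: centre of its underside
- flux_tin: round blue tin 52 mm across, 25 mm tall, loose bystander behind the stand; origin: centre of its underside
- cell: purple round battery cell standing on end, 18 mm thick, 66 mm tall, loose bystander at the back between tester and stand; origin: centre of its underside
Things that resemble listed ones, but are neither listed nor needed, are in the scene too. Leave any red look-alike of the socket_small alone. What is shaped like the socket_medium but orange is not meant.

How it is judged:
On the way, in this order (a step that is already met when the one before it is completed fails the run):
1. the left key is pressed down (value of joint key_left above 0.004 m), for 0.05 s.
2. the right key is pressed down (value of joint key_right above 0.004 m), for 0.05 s.
3. the middle key is pressed down (value of joint key_middle above 0.004 m), for 0.05 s.
4. the small socket is set on the nut, squarely, and stops on top of it (horizontal distance between socket_small and nut_seat below 0.005 m and z of socket_small in the frame of nut_seat between 0.012 and 0.019 m and angle between socket_small's own z axis and vertical below 0.1 rad and contact force between socket_small and tester above 0.5 N), for 0.1 s.
5. the small socket stands on a peg of the stand again, let go (((horizontal distance between socket_small and peg_1 below 0.005 m and z of socket_small in the frame of peg_1 below 0.004 m) or (horizontal distance between socket_small and peg_2 below 0.005 m and z of socket_small in the frame of peg_2 below 0.004 m) or (horizontal distance between socket_small and peg_3 below 0.005 m and z of socket_small in the frame of peg_3 below 0.004 m)) and angle between socket_small's own z axis and vertical below 0.06 rad and contact force between the fingers and socket_small below 0.1 N), for 0.1 s.
6. the medium socket is down over the nut to the flange (horizontal distance between socket_medium and nut_seat below 0.003 m and z of socket_medium in the frame of nut_seat below 0.003 m and angle between socket_medium's own z axis and vertical below 0.06 rad), for 0.2 s.
At the end, for the whole second after the job is handed in: Medium socket on the nut, mouth within 3 mm of the flange and of the nut's axis, upright within 0.06 rad, at rest, and still gripped by its adapter with over 5 N; small and large sockets upright on pegs, mouths down on the plate (small within 5 mm, large within 11 mm of the peg's axis) (all of step 6 and linear speed of socket_medium below 0.02 m/s and contact force between the fingers and socket_medium above 5 N and horizontal distance between the grasp point and socket_medium below 0.012 m and z of the grasp point in the frame of socket_medium between 0.04 and 0.085 m and ((horizontal distance between socket_small and peg_1 below 0.005 m and z of socket_small in the frame of peg_1 below 0.004 m) or (horizontal distance between socket_small and peg_2 below 0.005 m and z of socket_small in the frame of peg_2 below 0.004 m) or (horizontal distance between socket_small and peg_3 below 0.005 m and z of socket_small in the frame of peg_3 below 0.004 m)) and angle between each of socket_small, socket_large's own z axis and vertical below 0.06 rad and ((horizontal distance between socket_large and peg_1 below 0.011 m and z of socket_large in the frame of peg_1 below 0.004 m) or (horizontal distance between socket_large and peg_2 below 0.011 m and z of socket_large in the frame of peg_2 below 0.004 m) or (horizontal distance between socket_large and peg_3 below 0.011 m and z of socket_large in the frame of peg_3 below 0.004 m))); the arm keeps its last pose, push and grip.
It fails at once if two keys are pressed at once (value of joint each of key_left, key_middle above 0.003 m or value of joint each of key_middle, key_right above 0.003 m or value of joint each of key_left, key_right above 0.003 m).
It fails at once if a thing lying round about is moved by more than 2 cm (distance of any of loupe, usb_meter, driver, marker, flux_tin, cell from where it was at the start of the episode above 0.02 m).
It also fails if it takes over 72 s, if anything falls off the work surface, if the arm or the gripper's body presses on something with over 40 N, if the wrist force passes 120 N, or if a joint passes its speed limit or range.

ROBOT

A 6-joint arm with a two-finger parallel gripper is mounted at the origin on a cart in front of the work surface, level with it; the furniture and walls round the work are solid. World frame = base frame: x ahead of the robot, y to its left, z up, the work surface at z = 0. Lengths are in m, angles in rad, forces in N, time in s.
With the tool pointing down it reaches from about 0.3 to 0.775 m from the base axis. Payload 14.6 kg.
Tool frame: the origin (TCP) lies midway between the tips of the shut fingers; the grasp point (between the pads) lies 19 mm behind it; z points along the fingers, y is the direction in which the jaws open and shut (so a half turn about z gives the same grasp; the last joint's range is limited). The gripper opens to 94 mm and grips with 3 to 60 N. Pads are 16 mm wide; open, the fingers measure 119 mm over their backs; the gripper's body (75 mm by 177 mm) begins 78 mm behind the grasp point.
Start: joints at [-1.404, 0.3, 1.521, -0, 1.321, -0.067], TCP at [0.127, -0.535, 0.205] pointing down, gripper open.
Joint ranges: [-3.03, 3.03], [-0.79, 2.21], [0.23, 2.52], [-1.04, 4.18], [0, 3.07], [-2.55, 2.55]. Speed limits (rad/s): [2.22, 2.22, 2.57, 3.14, 3.14, 3.14].

INTERFACE

Orientations are given as a 3x3 rotation matrix whose columns are the frame's x, y, z axes.
In Python, from cell import monitor, vision, workorder gives the robot as it stands. The module is installed in compiled form; this text tells all that it offers.
- The arm moves only by the tool servo_tool, never from a script. Its argument "steps" is a list of rows, each a list of 6 numbers: the shift along the tool's x, y, z in mm, then the turn, a rotation vector about the tool's x, y, z in rad. A call has 1 to 20 rows; each row is the pose to reach, as a shift and turn from the pose commanded when the call began, along the tool's axes at that moment; what a row does not reach only later rows make up. A row lasts 1/10 s, in which the tool goes at most 50 mm and 8.59 degrees, less where a joint would pass 70% of its speed; a pose out of reach is approached as far as the arm can. A call with a gripper value outside its range is refused whole. "jaw" is the finger opening in mm, from 0 to 94, set as the call begins (left out, the last holds). The fingers move at their own pace and stop on an object; "newtons" is the grip in N (left out, the last holds). Time passes only in rows, so rows that repeat a pose let the fingers close. It gives the time, the measured TCP pose, the force and the opening at its end, in the units of the state.
- monitor.sense(): the state, without advancing time (a new reading comes with each control period).
- vision.read_camera(name): name is "side" or "top" or "wrist"; returns the picture (400x640x3 uint8, red, green, blue); there is no depth.
- vision.camera_model(name): a dict with "mtx" (3x3 intrinsics, pixels), "R" (3x3) and "t" (3): a world point X has camera coordinates R X + t. Camera axes: x right, y down, z forward; pixel columns grow to the right and rows downward; lengths in m; the calibration is good to about 2 mm. A picture is of the moment at which its call begins: read the wrist's pose just before it. camera_model takes no time and is no camera call; for the wrist camera it gives the pose at the moment of the call.
- workorder.sign_off(): hands the job in, once; it reports no verdict.
The state is a dict: "time_s": time; "joint_positions": joint angles; "joint_velocities": joint speeds; "effort": joint torques, N m; "eef_pos": TCP position; "tool_rot": TCP orientation; "force": force on the tool from outside, world axes, zero at the start; "ft_torque": the same for the moment, N m; "gripper_width": finger opening in m.
Only numpy, scipy, OpenCV 4.12 (cv2) and the standard library are available. Lean on these libraries where they do the work, as an engineer would, in place of code of your own. Each camera call takes 0.05 s, during which the arm holds its last target.

## Working session

There is one attempt and no reset: what is moved stays moved. The work goes in short steps, Python scripts to look and compute and a tool call to move; the robot and the scene stay as the last step left them, time stands still between calls to the robot, and variables do not carry over. Pictures are saved under pics/ and viewed, and the job is handed in when it is done.

Besides the shell and the picture viewer there is one more tool, called after "Call:" as a command line: name --pt "numbers of a row" for each row, then --argument value for the rest. servo_tool: Moves the arm, as the interface text tells. Its arguments: {"type":"object","properties":{"steps":{"type":"array","items":{"type":"array","items":{"type":"number"}}},"jaw":{"type":"number"},"newtons":{"type":"number"}},"required":["steps"]}

```bash
mkdir -p pics; ls
python3 - <<'E'
from cell import monitor, vision
import cv2,numpy as np
s=monitor.sense(); print({k:np.round(v,4).tolist() for k,v in s.items()})
for n in("top","side","wrist"):
    im=vision.read_camera(n); cv2.imwrite(f"pics/{n}0.png",im[:,:,::-1])
    m=vision.camera_model(n); print(n,np.round(m["mtx"],1).tolist(),np.round(m["R"],3).tolist(),np.round(m["t"],3).tolist())
E
```

```text
pics
{'time_s': 0.0, 'joint_positions': [-1.4036, 0.3005, 1.5216, 0.0, 1.3207, -0.0666], 'joint_velocities': [-0.0004, 0.002, 0.0016, -0.0002, 0.0042, -0.0011], 'effort': [0.0016, -53.1806, -35.2734, 0.0709, 0.0245, -0.0001], 'eef_pos': [0.1274, -0.5348, 0.2049], 'tool_rot': [[0.9728, 0.2317, -0.0002], [0.2317, -0.9728, 0.0012], [0.0001, -0.0012, -1.0]], 'force': [-0.7059, -0.0258, 0.5644], 'ft_torque': [-0.0457, 0.0227, -0.0143], 'gripper_width': 0.094}
top [[456.1, 0.0, 323.6], [0.0, 456.1, 200.8], [0.0, 0.0, 1.0]] [[-0.009, -1.0, -0.007], [-0.987, 0.01, -0.163], [0.163, 0.005, -0.987]] [-0.041, 0.571, 1.219]
side [[414.8, 0.0, 317.9], [0.0, 414.8, 196.0], [0.0, 0.0, 1.0]] [[-0.922, -0.387, 0.023], [-0.178, 0.369, -0.912], [0.345, -0.845, -0.409]] [0.492, 0.206, 0.809]
wrist [[293.2, 0.0, 314.8], [0.0, 293.2, 199.3], [0.0, 0.0, 1.0]] [[0.231, -0.973, -0.001], [-0.939, -0.223, 0.262], [-0.255, -0.06, -0.965]] [-0.549, -0.028, 0.392]
```

View pics/top0.png

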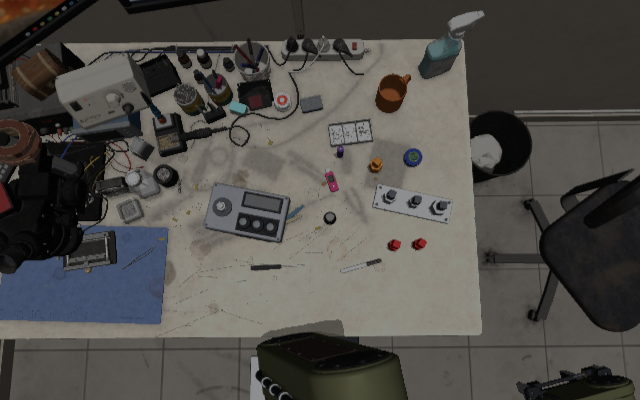

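View pics/side0.png

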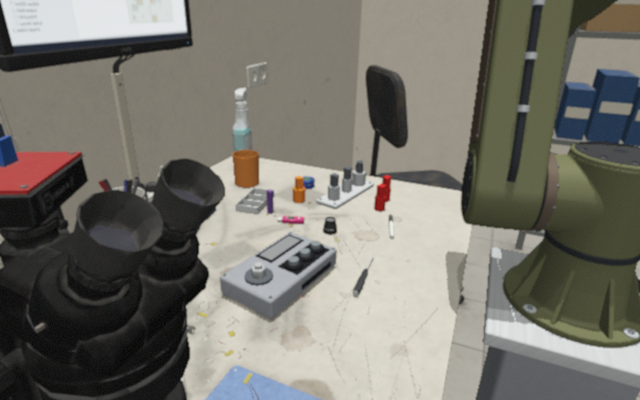

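View pics/wrist0.png

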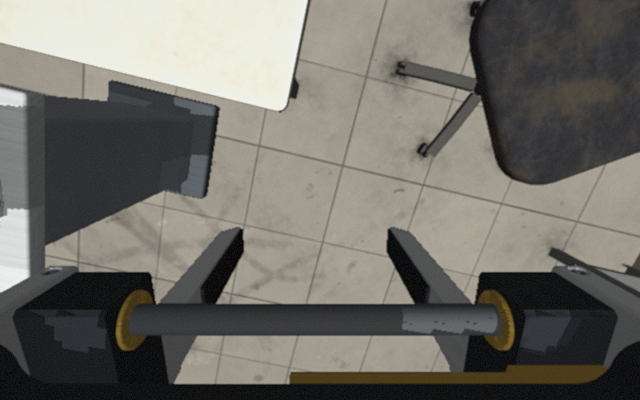

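The top view shows the tester around (248,212) with the nut at (222,207) and keys along (243..275,226). The stand is around (412,203), with orange look-alike (376,165) and two red ones (395,244), (420,243). I'll crop closer next.

Run:
```python
import cv2
im=cv2.imread("pics/top0.png")
a=cv2.resize(im[150:275,190:350],None,fx=5,fy=4.8*5/4.8,interpolation=cv2.INTER_CUBIC)[:600]
b=cv2.resize(im[145:260,330:470],None,fx=5,fy=5,interpolation=cv2.INTER_CUBIC)
cv2.imwrite("pics/ca.png",a);cv2.imwrite("pics/cb.png",b)
s=cv2.imread("pics/side0.png")
cv2.imwrite("pics/cs.png",cv2.resize(s[150:320,210:410],None,fx=3.5,fy=3.5,interpolation=cv2.INTER_CUBIC))
```

```text
(no output)
```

View pics/ca.png

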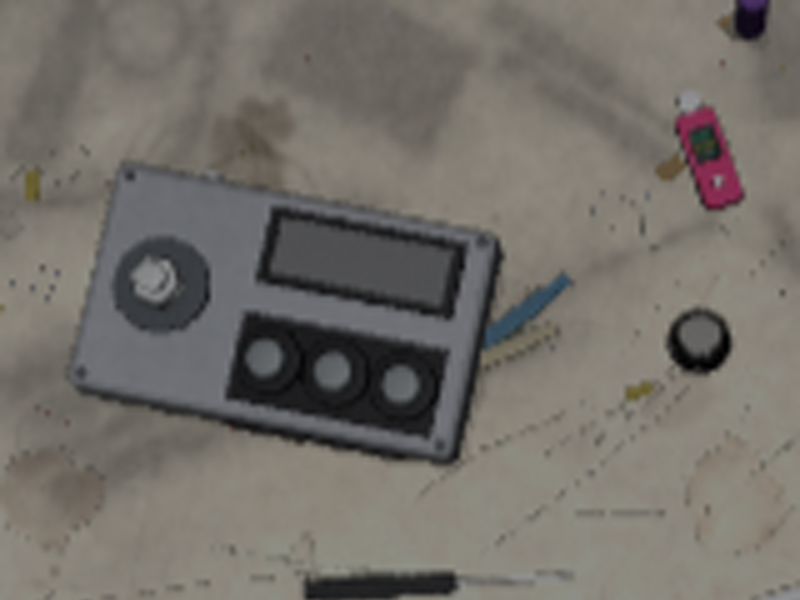

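View pics/cb.png

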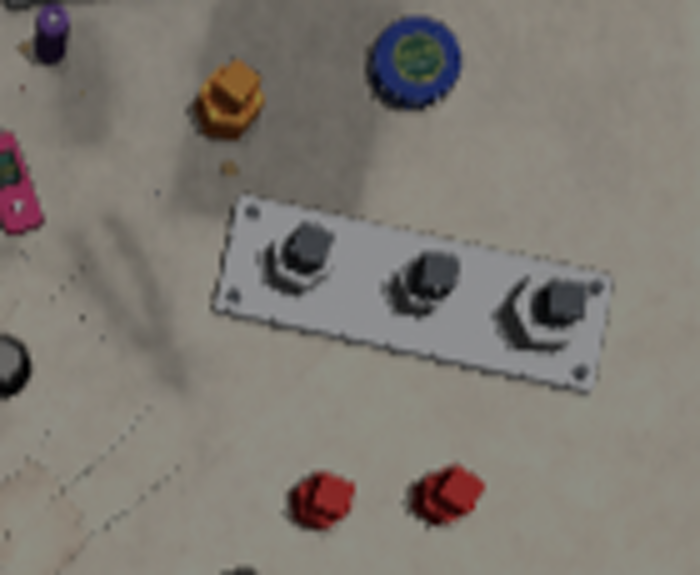

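View pics/cs.png

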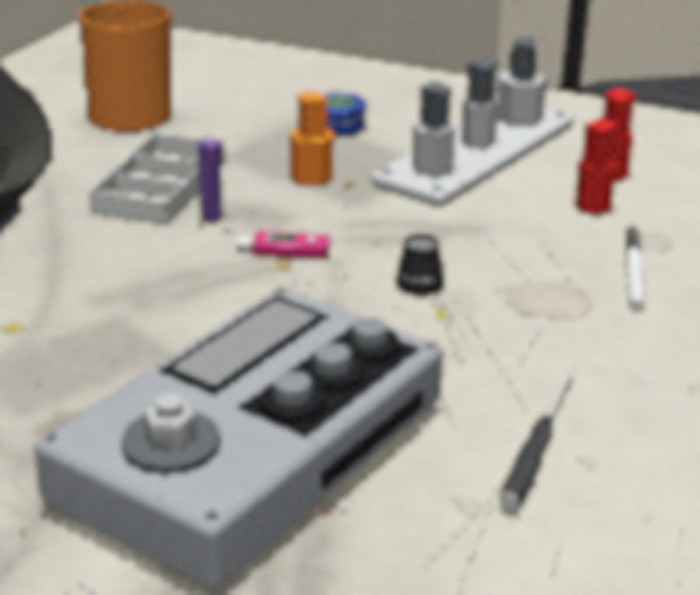

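```bash
cat > h.py <<'E'
from cell import monitor, vision, workorder
import cv2,numpy as np
def ray(m,px,z):
    d=np.linalg.solve(m["mtx"],np.array([px[0],px[1],1.])); R=np.array(m["R"]);t=np.array(m["t"])
    c=-R.T@t; w=R.T@d; return c+w*(z-c[2])/w[2]
def proj(m,X):
    p=m["mtx"]@(np.array(m["R"])@np.array(X)+m["t"]); return p[:2]/p[2]
def need(p,yaw=None):
    "delta in tool axes (mm) to bring TCP to p"
    s=monitor.sense(); R=np.array(s["tool_rot"]); return np.round(R.T@(np.array(p)-s["eef_pos"])*1000,1)
def snap(n,name,crop=None,k=1):
    m=vision.camera_model(n); im=vision.read_camera(n)[:,:,::-1].copy()
    cv2.imwrite(f"pics/{name}.png",im); np.savez(f"pics/{name}.npz",**m)
    return m,im
E
python3 - <<'E'
from h import *
m=vision.camera_model("top")
A=lambda x,y:(190+x/5-.4,150+y/5-.4); B=lambda x,y:(330+x/5-.4,145+y/5-.4)
for n,p,z in [("c1",A(125,165),.045),("c2",A(497,237),.045),("c3",A(450,462),.045),("c4",A(73,388),.045),("flange",A(162,283),.051),("kl",A(268,360),.063),("km",A(335,371),.063),("kr",A(402,384),.063),
 ("s1",B(238,197),.012),("s2",B(610,275),.012),("s3",B(592,393),.012),("s4",B(213,308),.012),("L",B(310,245),.086),("M",B(435,273),.086),("R",B(565,302),.086),("loupe",A(700,340),.036),("cell",(340,150),.066),("usb",A(710,155),.013),("orange",B(240,85),.074),("red1",B(330,495),.074),("red2",B(462,490),.074)]:
    print(n,np.round(ray(m,p,z),4))
m=vision.camera_model("wrist");print(need([.45,.03,.25]), np.round(-np.array(m["R"]).T@m["t"],3))
E
```

```text
c1 [0.6256 0.2581 0.045 ]
c2 [0.5826 0.0494 0.045 ]
c3 [0.4577 0.0747 0.045 ]
c4 [0.5004 0.2831 0.045 ]
flange [0.5575 0.2341 0.051 ]
kl [0.5127 0.1724 0.063 ]
km [0.5063 0.1358 0.063 ]
kr [0.4989 0.0992 0.063 ]
s1 [ 0.6236 -0.2008  0.012 ]
s2 [ 0.5762 -0.4113  0.012 ]
s3 [ 0.5087 -0.3975  0.012 ]
s4 [ 0.5594 -0.1848  0.012 ]
L [ 0.5819 -0.2303  0.086 ]
M [ 0.566  -0.2969  0.086 ]
R [ 0.5495 -0.3658  0.086 ]
loupe [ 0.5248 -0.0631  0.036 ]
cell [ 0.7102 -0.0939  0.066 ]
usb [ 0.6347 -0.0702  0.013 ]
orange [ 0.6739 -0.1966  0.074 ]
red1 [ 0.4483 -0.2383  0.074 ]
red2 [ 0.4503 -0.3088  0.074 ]
[ 444.7 -474.8  -44.5] [ 0.201 -0.517  0.386]
```

Run:
```python
from h import *
print(need([.53,-.285,.19]))
```

```text
[ 449.5 -149.8   15.2]
```

Call:
servo_tool --pt "450 -150 15 0 0 0.44" --pt "450 -150 15 0 0 0.44" --pt "450 -150 15 0 0 0.44" --pt "450 -150 15 0 0 0.44" --pt "450 -150 15 0 0 0.44" --pt "450 -150 15 0 0 0.44" --pt "450 -150 15 0 0 0.44" --pt "450 -150 15 0 0 0.44" --pt "450 -150 15 0 0 0.44" --pt "450 -150 15 0 0 0.44" --pt "450 -150 15 0 0 0.44" --pt "450 -150 15 0 0 0.44" --pt "450 -150 15 0 0 0.44" --pt "450 -150 15 0 0 0.44" --jaw 50 --newtons 30

```text
time_s: 1.55
eef_pos: [0.5296, -0.2857, 0.1906]
tool_rot: [[0.979, -0.206, 0.0], [-0.206, -0.979, -0.0], [0.0, 0.0, -1.0]]
force: [0.3, 0.3, 0.5]
gripper_width: 0.0504
```

Run:
```python
from h import *
m,im=snap("wrist","w1")
s=monitor.sense();print(s["time_s"],s["eef_pos"],s["joint_positions"],s["joint_velocities"])
```

```text
1.6 [ 0.5296817  -0.28567236  0.19066412] [-5.55448874e-01  4.26978407e-01  1.38362279e+00 -4.26150116e-05
  1.33083419e+00  1.22303990e+00] [ 4.08262468e-03 -8.43606145e-05 -3.87164265e-03 -7.65087989e-05
  1.73489563e-04  2.33915265e-03]
```

View pics/w1.png

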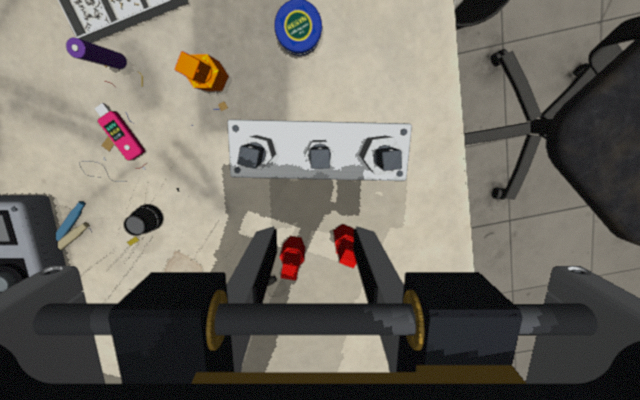

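The wrist view shows the stand plate at (230..410,120..180), with adapter tops at about (253,155), (319,153) and (388,157). Enlarging it.

Run:
```python
import cv2
im=cv2.imread("pics/w1.png")
cv2.imwrite("pics/w1c.png",cv2.resize(im[110:190,220:420],None,fx=4,fy=4,interpolation=cv2.INTER_CUBIC))
```

```text
(no output)
```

View pics/w1c.png

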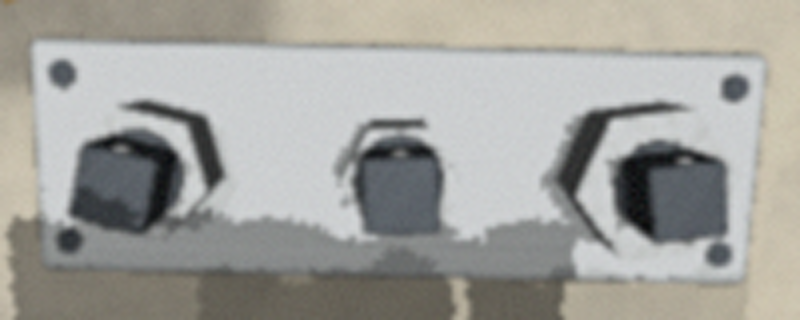

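```bash
cat >> h.py <<'E'
def load(n):
    d=np.load(f"pics/{n}.npz"); return {k:d[k] for k in d}
def quad(m,pts,z):
    P=np.array([ray(m,p,z)[:2] for p in pts]); c=P.mean(0)
    L=[np.linalg.norm(P[(i+1)%4]-P[i]) for i in range(4)]
    # image order: TL,TR,BR,BL ; edge TL->TR and BL->BR ~ -y ; BL->TL, BR->TR ~ +x
    e=[P[0]-P[1],P[3]-P[2]]; f=[P[0]-P[3],P[1]-P[2]]
    ang=[np.arctan2(-v[0],v[1]) for v in e]+[np.arctan2(v[1],v[0]) for v in f]
    return np.round(c,4),np.round(L,4),np.round(ang,3)
E
python3 - <<'E'
from h import *
m=load("w1")
C=lambda x,y:(220+(x+.5)/4-.5,110+(y+.5)/4-.5)
for n,pts,z in [("plate",[(33,40),(765,57),(745,282),(45,268)],.012),("holes",[(62,73),(734,88),(718,254),(68,240)],.012),
 ("left",[(88,147),(158,158),(148,232),(70,216)],.086),("mid",[(362,157),(440,156),(440,234),(360,233)],.086),("right",[(648,162),(725,155),(727,240),(655,240)],.086)]:
    print(n,*quad(m,[C(*p) for p in pts],z))
E
```

```text
plate [ 0.5669 -0.299 ] [0.2168 0.0679 0.2179 0.0684] [-0.231 -0.229 -0.231 -0.215]
holes [ 0.5668 -0.2984] [0.2004 0.0502 0.2011 0.0501] [-0.23  -0.23  -0.243 -0.229]
left [ 0.5829 -0.2315] [0.0169 0.0182 0.0192 0.0175] [-0.364 -0.414 -0.527 -0.392]
mid [ 0.5671 -0.2986] [0.0188 0.0189 0.0196 0.0184] [-0.196 -0.221 -0.239 -0.195]
right [ 0.5515 -0.3669] [0.0185 0.0207 0.0177 0.0192] [-0.118 -0.209 -0.059 -0.108]
```

Run:
```python
from h import *
print(need([.49,.165,.17]))
```

```text
[-131.8 -432.8   20.6]
```

Call:
servo_tool --pt "-132 -433 20 0 0 0" --pt "-132 -433 20 0 0 0" --pt "-132 -433 20 0 0 0" --pt "-132 -433 20 0 0 0" --pt "-132 -433 20 0 0 0" --pt "-132 -433 20 0 0 0" --pt "-132 -433 20 0 0 0" --pt "-132 -433 20 0 0 0" --pt "-132 -433 20 0 0 0" --pt "-132 -433 20 0 0 0" --pt "-132 -433 20 0 0 0" --pt "-132 -433 20 0 0 0" --pt "-132 -433 20 0 0 0" --jaw 0

```text
time_s: 2.9
eef_pos: [0.4902, 0.1646, 0.1706]
tool_rot: [[0.978, -0.207, 0.0], [-0.207, -0.978, -0.0], [0.0, -0.0, -1.0]]
force: [0.1, 0.2, 0.0]
gripper_width: 0.0004
```

Run:
```python
from h import *
m,im=snap("wrist","w2")
s=monitor.sense();print(s["time_s"],s["eef_pos"],s["joint_positions"],s["joint_velocities"])
```

```text
2.95 [0.49020372 0.16468219 0.17059882] [ 2.53306630e-01  2.58808750e-01  1.65749204e+00 -8.31993095e-05
  1.22505941e+00  2.03238737e+00] [ 0.0062705   0.00043602 -0.00094937  0.00022639 -0.00105874  0.00268068]
```

View pics/w2.png

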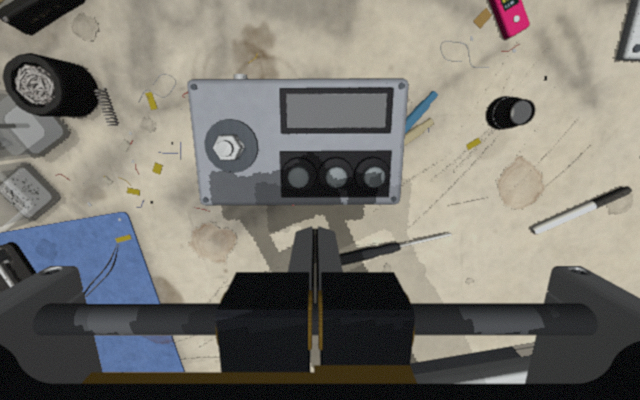

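The tester lies at (190..408,80..204), with the nut at (228,147) and keys at (297,177), (336,177), (374,176). Enlarging it.

Run:
```python
import cv2
im=cv2.imread("pics/w2.png")
cv2.imwrite("pics/w2c.png",cv2.resize(im[70:215,180:415],None,fx=3.4,fy=3.4,interpolation=cv2.INTER_CUBIC))
cv2.imwrite("pics/w2n.png",cv2.resize(im[112:182,195:265],None,fx=8,fy=8,interpolation=cv2.INTER_CUBIC))
```

```text
(no output)
```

View pics/w2c.png

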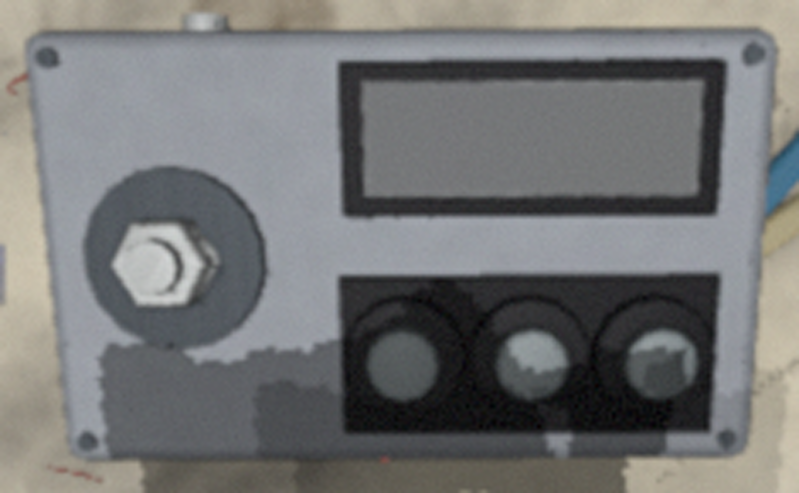

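View pics/w2n.png

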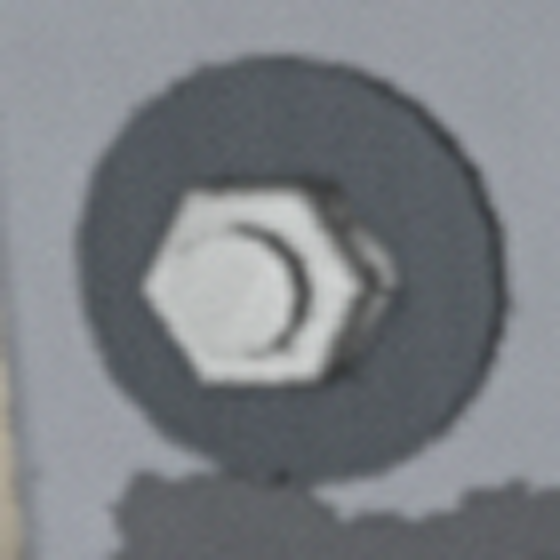

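Run:
```python
from h import *
m=load("w2")
N=lambda x,y:(195+(x+.5)/8-.5,112+(y+.5)/8-.5)
C=lambda x,y:(180+(x+.5)/3.4-.5,70+(y+.5)/3.4-.5)
print("flange",ray(m,N(292,271),.051),"size",ray(m,N(80,271),.051)-ray(m,N(505,271),.051))
print("nut",ray(m,N(256,285.5),.067)); print("stud",ray(m,N(233,290),.074))
print("holes",*quad(m,[C(47,57),C(755,53),C(727,438),C(87,441)],.045))
print("case",*quad(m,[C(26,32),C(774,30),C(746,458),C(70,458)],.045))
k=[ray(m,C(x,y),.063) for x,y in [(403,366),(532,366),(662,365)]]
for a in k: print(a, need([a[0],a[1],.09]))
print([np.linalg.norm(k[i]-k[i+1]) for i in (0,1)],np.arctan2(-(k[0]-k[2])[0],(k[0]-k[2])[1]))
```

```text
flange [0.55718533 0.23675785 0.051     ] size [0.01113901 0.05249032 0.        ]
nut [0.55679476 0.23677274 0.067     ]
stud [0.55703059 0.23738504 0.074     ]
holes [0.5429 0.1705] [0.2039 0.1147 0.2035 0.1146] [-0.204 -0.204 -0.206 -0.209]
case [0.543  0.1704] [0.2141 0.1275 0.2161 0.127 ] [-0.207 -0.209 -0.212 -0.197]
[0.51335758 0.17654755 0.063     ] [ 20.2 -16.4  80.6]
[0.50549788 0.1395156  0.063     ] [20.1 21.5 80.6]
[0.49787142 0.1021476  0.063     ] [20.4 59.6 80.6]
[np.float64(0.03785684499236042), np.float64(0.038138301707463004)] -0.20521721943611249
```

Call:
servo_tool --pt "20 -16.5 40 0 0 0" --pt "20 -16.5 80 0 0 0" --pt "20 -16.5 98 0 0 0" --pt "20 -16.5 104 0 0 0" --pt "20 -16.5 109 0 0 0" --pt "20 -16.5 112.5 0 0 0" --pt "20 -16.5 112.5 0 0 0" --pt "20 -16.5 112.5 0 0 0"

```text
time_s: 3.75
eef_pos: [0.5134, 0.1779, 0.0589]
tool_rot: [[0.979, -0.205, 0.002], [-0.205, -0.979, 0.0], [0.002, -0.001, -1.0]]
force: [0.2, -3.0, 1.8]
gripper_width: 0.0004
```

Run:
```python
from h import *
s=monitor.sense();print(s["time_s"],s["eef_pos"],s["force"])
m,im=snap("side","s1")
cv2.imwrite("pics/s1c.png",cv2.resize(im[200:320,210:360],None,fx=4,fy=4,interpolation=cv2.INTER_CUBIC))
```

```text
3.75 [0.51339885 0.17794661 0.05894035] [ 0.18242474 -3.03996862  1.79555949]
```

View pics/s1c.png

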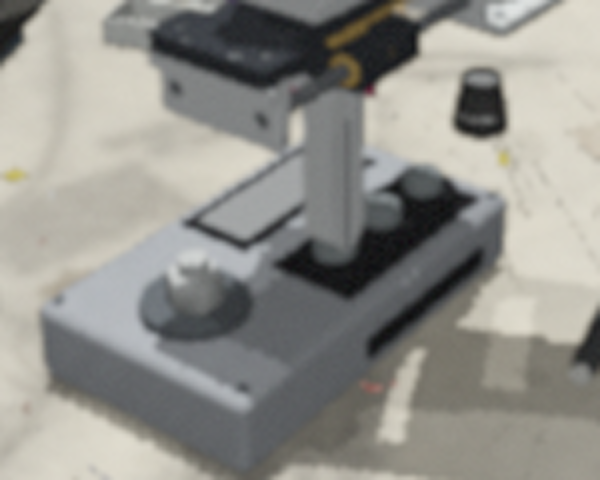

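Call:
servo_tool --pt "0 0 1.5 0 0 0" --pt "0 0 3 0 0 0" --pt "0 0 3 0 0 0" --pt "0 0 3 0 0 0"

```text
time_s: 4.2
eef_pos: [0.5136, 0.1781, 0.0569]
tool_rot: [[0.979, -0.205, 0.002], [-0.205, -0.979, 0.0], [0.002, -0.001, -1.0]]
force: [-6.0, -4.8, 21.7]
gripper_width: 0.0007
```

Call:
servo_tool --pt "0 0 -12 0 0 0" --pt "0 0 -25 0 0 0" --pt "0 38 -25 0 0 0" --pt "0 76 -25 0 0 0" --pt "0 76 -22 0 0 0" --pt "0 76 -15 0 0 0" --pt "0 76 -8 0 0 0" --pt "0 76 -3 0 0 0" --pt "0 76 -0.5 0 0 0" --pt "0 76 -0.5 0 0 0" --pt "0 76 -0.5 0 0 0" --pt "0 76 -0.5 0 0 0"

```text
time_s: 5.4
eef_pos: [0.4976, 0.1044, 0.0568]
tool_rot: [[0.979, -0.204, 0.001], [-0.204, -0.979, 0.0], [0.001, -0.0, -1.0]]
force: [-8.5, -2.4, 25.2]
gripper_width: 0.0005
```

Bottomed out with 25 N, 6 mm down. Now the middle key.

Call:
servo_tool --pt "0 0 -12 0 0 0" --pt "0 0 -25 0 0 0" --pt "0 -38 -25 0 0 0" --pt "0 -38 -25 0 0 0" --pt "0 -38 -22 0 0 0" --pt "0 -38 -15 0 0 0" --pt "0 -38 -8 0 0 0" --pt "0 -38 -3 0 0 0" --pt "0 -38 0 0 0 0" --pt "0 -38 0 0 0 0" --pt "0 -38 0 0 0 0" --pt "0 -38 0 0 0 0"

```text
time_s: 6.6
eef_pos: [0.505, 0.1404, 0.0568]
tool_rot: [[0.979, -0.205, 0.0], [-0.205, -0.979, -0.0], [0.0, 0.0, -1.0]]
force: [-11.4, -4.0, 23.0]
gripper_width: 0.0002
```

Run:
```python
from h import *
print(need([.5671,-.2986,.12]),need([.5671,-.2986,.056]))
```

```text
[150.8 417.  -63.1] [150.8 416.9   0.9]
```

Call:
servo_tool --pt "0 0 -50 0 0 0" --pt "0 20 -90 0 0 0" --pt "151 417 -90 0 0 0.01" --pt "151 417 -90 0 0 0.01" --pt "151 417 -90 0 0 0.01" --pt "151 417 -90 0 0 0.01" --pt "151 417 -90 0 0 0.01" --pt "151 417 -90 0 0 0.01" --pt "151 417 -90 0 0 0.01" --pt "151 417 -90 0 0 0.01" --pt "151 417 -90 0 0 0.01" --pt "151 417 -90 0 0 0.01" --pt "151 417 -70 0 0 0.01" --pt "151 417 -70 0 0 0.01" --pt "151 417 -70 0 0 0.01" --pt "151 417 -70 0 0 0.01" --jaw 40

```text
time_s: 8.2
eef_pos: [0.5678, -0.2979, 0.1263]
tool_rot: [[0.977, -0.214, 0.001], [-0.214, -0.977, -0.0], [0.001, 0.0, -1.0]]
force: [0.6, -0.1, 0.5]
gripper_width: 0.0399
```

Run:
```python
from h import *
s=monitor.sense();print(s["time_s"],s["eef_pos"],s["force"])
m,im=snap("wrist","w3")
```

```text
8.2 [ 0.56777973 -0.29787154  0.12632327] [ 0.55173459 -0.09427641  0.54616454]
```

View pics/w3.png

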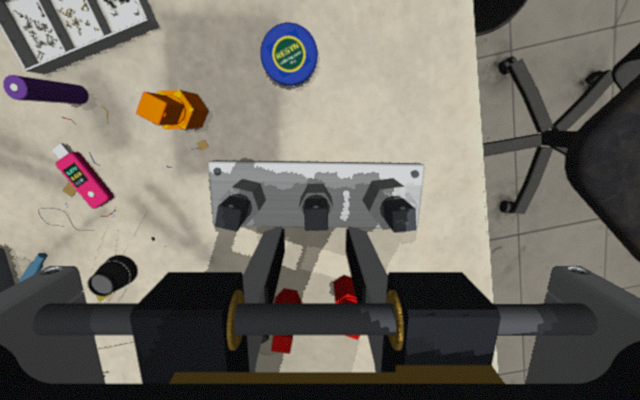

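Candidates, by pixel: grey sockets at left (235,210), middle (316,208) and right (402,210); red look-alikes (285,310) and (345,290); orange one (170,108). The middle grey has the narrowest hexagon, so I take it as the small one. Checking in a crop.

Run:
```python
from h import *
im=cv2.imread("pics/w3.png")
cv2.imwrite("pics/w3c.png",cv2.resize(im[150:240,205:430],None,fx=3.5,fy=3.5,interpolation=cv2.INTER_CUBIC))
```

```text
(no output)
```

View pics/w3c.png

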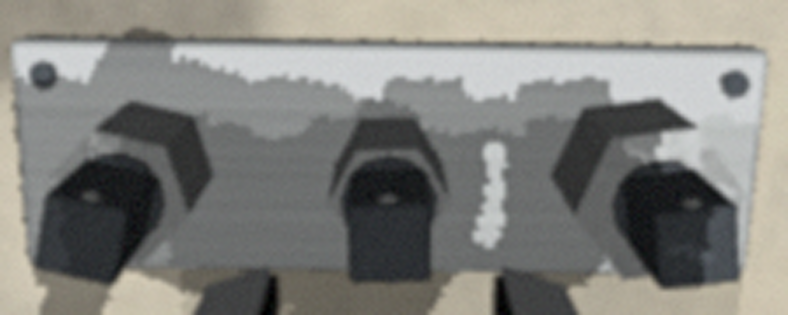

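Run:
```python
from h import *
m=load("w3")
C=lambda x,y:(205+(x+.5)/3.5-.5,150+(y+.5)/3.5-.5)
q=quad(m,[C(349,205),C(430,205),C(432,281),C(350,279)],.086);print(*q)
print(*quad(m,[C(48,200),C(128,208),C(112,283),C(37,265)],.086))
print(need([q[0][0],q[0][1],.056]))
```

```text
[ 0.567  -0.2989] [0.0182 0.0182 0.0188 0.0177] [-0.217 -0.243 -0.213 -0.18 ]
[ 0.5829 -0.2306] [0.0179 0.0186 0.0174 0.016 ] [-0.321 -0.472 -0.459 -0.48 ]
[-0.7  1.1 70.4]
```

Call:
servo_tool --pt "-0.5 1 30 0 0 0" --pt "-0.5 1 55 0 0 0" --pt "-0.5 1 70 0 0 0" --pt "-0.5 1 70 0 0 0" --pt "-0.5 1 70 0 0 0"

```text
time_s: 8.75
eef_pos: [0.5672, -0.2993, 0.0565]
tool_rot: [[0.977, -0.214, 0.001], [-0.214, -0.977, -0.001], [0.001, 0.0, -1.0]]
force: [0.7, -0.3, 1.0]
gripper_width: 0.0399
```

Call:
servo_tool --pt "0 0 0 0 0 0" --pt "0 0 0 0 0 0" --pt "0 0 0 0 0 0" --pt "0 0 0 0 0 0" --pt "0 0 0 0 0 0" --pt "0 0 0 0 0 0" --pt "0 0 0 0 0 0" --jaw 0 --newtons 35

```text
time_s: 9.45
eef_pos: [0.567, -0.2993, 0.0562]
tool_rot: [[0.977, -0.215, 0.001], [-0.215, -0.977, -0.001], [0.001, 0.0, -1.0]]
force: [-0.8, 0.1, 4.8]
gripper_width: 0.0186
```

Run:
```python
from h import *
print(need([.557,.2369,.146]))
```

```text
[-124.8 -521.5  -90.1]
```

Call:
servo_tool --pt "0 0 -20 0 0 0" --pt "0 0 -50 0 0 0" --pt "0 0 -90 0 0 0" --pt "0 0 -90 0 0 0"

```text
time_s: 9.85
eef_pos: [0.5685, -0.3001, 0.151]
tool_rot: [[0.977, -0.215, 0.007], [-0.214, -0.977, -0.004], [0.008, 0.003, -1.0]]
force: [0.9, -0.2, -0.9]
gripper_width: 0.0185
```

Call:
servo_tool --pt "-125 -521.5 0 0 0 -0.01" --pt "-125 -521.5 0 0 0 -0.01" --pt "-125 -521.5 0 0 0 -0.01" --pt "-125 -521.5 0 0 0 -0.01" --pt "-125 -521.5 0 0 0 -0.01" --pt "-125 -521.5 0 0 0 -0.01" --pt "-125 -521.5 0 0 0 -0.01" --pt "-125 -521.5 0 0 0 -0.01" --pt "-125 -521.5 0 0 0 -0.01" --pt "-125 -521.5 0 0 0 -0.01" --pt "-125 -521.5 0 0 0 -0.01" --pt "-125 -521.5 0 0 0 -0.01" --pt "-125 -521.5 0 0 0 -0.01" --pt "-125 -521.5 0 0 0 -0.01" --pt "-125 -521.5 0 0 0 -0.01" --pt "-125 -521.5 0 0 0 -0.01" --pt "-125 -521.5 0 0 0 -0.01"

```text
time_s: 11.55
eef_pos: [0.5567, 0.2365, 0.1455]
tool_rot: [[0.979, -0.206, 0.0], [-0.206, -0.979, 0.0], [0.0, -0.0, -1.0]]
force: [0.9, 0.3, -0.9]
gripper_width: 0.0189
```

Run:
```python
from h import *
s=monitor.sense();print(s["time_s"],s["eef_pos"],s["force"],need([.557,.2369,.111]))
m,im=snap("wrist","w4")
m2,im2=snap("side","s4")
cv2.imwrite("pics/s4c.png",np.hstack([cv2.resize(im2[160:310,190:340],(450,450),interpolation=cv2.INTER_CUBIC),cv2.resize(im[200:350,240:390],(350,450))]))
```

```text
11.55 [0.55670626 0.2364604  0.14554477] [ 0.85164522  0.30080918 -0.86100119] [ 0.2 -0.5 34.5]
```

View pics/s4c.png

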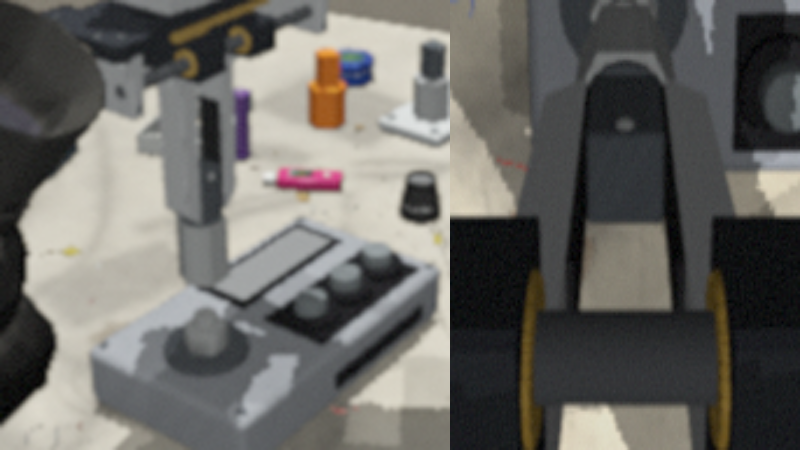

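View pics/w4.png

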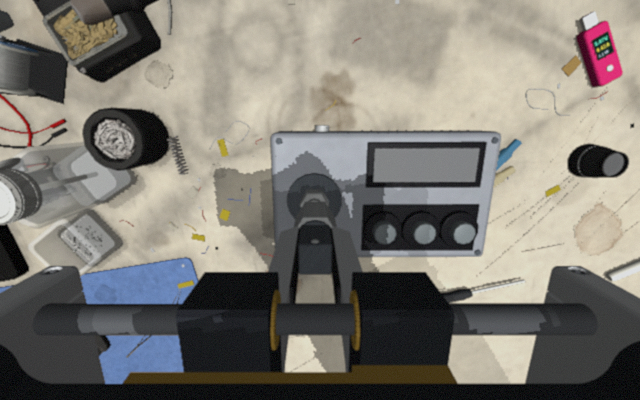

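The socket hangs upright in the jaws over the nut, with the nut's flange just visible at (315,195). Lowering onto it slowly.

Call:
servo_tool --pt "0 -0.4 15 0 0 0" --pt "0 -0.4 26 0 0 0" --pt "0 -0.4 31 0 0 0" --pt "0 -0.4 33 0 0 0" --pt "0 -0.4 34.5 0 0 0" --pt "0 -0.4 35.5 0 0 0" --pt "0 -0.4 35.5 0 0 0" --pt "0 -0.4 35.5 0 0 0"

```text
time_s: 12.45
eef_pos: [0.5569, 0.2376, 0.111]
tool_rot: [[0.979, -0.205, 0.001], [-0.205, -0.979, 0.0], [0.001, -0.001, -1.0]]
force: [-2.8, -0.8, 5.9]
gripper_width: 0.0184
```

Call:
servo_tool --pt "0 0 0.6 0 0 0" --pt "0 0 0.6 0 0 0" --pt "0 0 0.6 0 0 0"

```text
time_s: 12.75
eef_pos: [0.557, 0.2376, 0.1108]
tool_rot: [[0.979, -0.205, 0.002], [-0.205, -0.979, 0.001], [0.001, -0.001, -1.0]]
force: [-3.3, -1.2, 10.2]
gripper_width: 0.0188
```

Run:
```python
from h import *
m2,im2=snap("side","s5")
cv2.imwrite("pics/s5c.png",cv2.resize(im2[160:310,190:340],(600,600),interpolation=cv2.INTER_CUBIC))
print(monitor.sense()["time_s"])
```

```text
12.8
```

View pics/s5c.png

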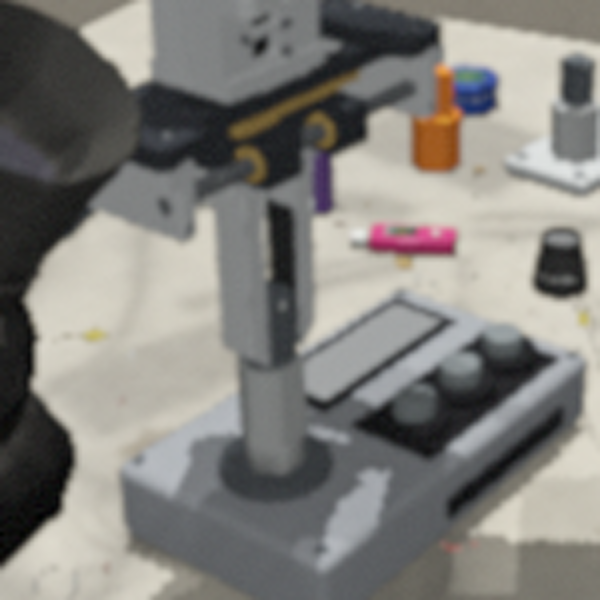

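Call:
servo_tool --pt "0 0 -15 0 0 0" --pt "0 0 -36 0 0 0" --pt "0 0 -36 0 0 0"

```text
time_s: 13.1
eef_pos: [0.558, 0.238, 0.1489]
tool_rot: [[0.979, -0.205, 0.005], [-0.205, -0.979, 0.002], [0.005, -0.003, -1.0]]
force: [0.3, 0.0, -0.5]
gripper_width: 0.0186
```

Run:
```python
from h import *
s=monitor.sense();print(s["time_s"],s["eef_pos"],s["force"],need([.5670,-.299,.146]))
```

```text
13.1 [0.55799154 0.23796946 0.14886569] [ 0.26596894  0.04474996 -0.54482391] [118.7 523.8   1.9]
```

Call:
servo_tool --pt "120 522.5 0 0 0 0.01" --pt "120 522.5 0 0 0 0.01" --pt "120 522.5 0 0 0 0.01" --pt "120 522.5 0 0 0 0.01" --pt "120 522.5 0 0 0 0.01" --pt "120 522.5 0 0 0 0.01" --pt "120 522.5 0 0 0 0.01" --pt "120 522.5 0 0 0 0.01" --pt "120 522.5 0 0 0 0.01" --pt "120 522.5 0 0 0 0.01" --pt "120 522.5 0 0 0 0.01" --pt "120 522.5 0 0 0 0.01" --pt "120 522.5 0 0 0 0.01" --pt "120 522.5 0 0 0 0.01" --pt "120 522.5 0 0 0 0.01" --pt "120 522.5 0 0 0 0.01"

```text
time_s: 14.7
eef_pos: [0.5674, -0.2976, 0.1456]
tool_rot: [[0.977, -0.213, 0.0], [-0.213, -0.977, -0.0], [0.0, 0.0, -1.0]]
force: [-0.2, -0.7, -0.9]
gripper_width: 0.0186
```

Run:
```python
from h import *
s=monitor.sense();print(s["time_s"],s["eef_pos"],s["force"],need([.5670,-.299,.0565]))
```

```text
14.7 [ 0.56740824 -0.29760336  0.14556809] [-0.22639205 -0.67058586 -0.85374493] [-0.1  1.4 89.1]
```

Call:
servo_tool --pt "0 1.2 25 0 0 0" --pt "0 1.2 50 0 0 0" --pt "0 1.2 64 0 0 0" --pt "0 1.2 70 0 0 0" --pt "0 1.2 76 0 0 0" --pt "0 1.2 82 0 0 0" --pt "0 1.2 87 0 0 0" --pt "0 1.2 89 0 0 0" --pt "0 1.2 89 0 0 0"

```text
time_s: 15.6
eef_pos: [0.567, -0.2998, 0.0565]
tool_rot: [[0.977, -0.215, 0.0], [-0.215, -0.977, -0.0], [0.0, 0.0, -1.0]]
force: [0.2, -0.4, -1.1]
gripper_width: 0.0189
```

Call:
servo_tool --pt "0 0 0.4 0 0 0" --pt "0 0 0.8 0 0 0" --pt "0 0 0.8 0 0 0"

```text
time_s: 15.9
eef_pos: [0.567, -0.2998, 0.0561]
tool_rot: [[0.977, -0.215, 0.001], [-0.215, -0.977, -0.0], [0.001, 0.0, -1.0]]
force: [-1.0, 0.4, 4.5]
gripper_width: 0.0184
```

Call:
servo_tool --pt "0 0 0 0 0 0" --pt "0 0 0 0 0 0" --pt "0 0 0 0 0 0" --pt "0 0 0 0 0 0" --pt "0 0 0 0 0 0" --jaw 40

```text
time_s: 16.4
eef_pos: [0.5668, -0.2997, 0.0555]
tool_rot: [[0.977, -0.215, -0.0], [-0.215, -0.977, 0.0], [-0.0, -0.0, -1.0]]
force: [0.1, 0.2, 0.4]
gripper_width: 0.0398
```

Call:
servo_tool --pt "0 0 -15 0 0 0" --pt "0 0 -45 0 0 0" --pt "0 0 -90 0 0 0" --pt "0 0 -90 0 0 0" --pt "0 0 -90 0 0 0"

```text
time_s: 16.9
eef_pos: [0.5673, -0.2999, 0.1475]
tool_rot: [[0.977, -0.214, 0.002], [-0.214, -0.977, -0.001], [0.003, 0.001, -1.0]]
force: [-0.2, -0.0, 0.4]
gripper_width: 0.0398
```

Run:
```python
from h import *
s=monitor.sense();print(s["time_s"],s["eef_pos"],s["force"])
m,im=snap("wrist","w6")
m2,im2=snap("side","s6")
a=cv2.resize(im[110:240,205:430],None,fx=3.5,fy=3.5,interpolation=cv2.INTER_CUBIC)
cv2.imwrite("pics/w6c.png",a)
cv2.imwrite("pics/s6c.png",cv2.resize(im2[130:230,280:410],None,fx=5,fy=5,interpolation=cv2.INTER_CUBIC))
```

```text
16.9 [ 0.56725192 -0.29992645  0.14745944] [-0.20128983 -0.04381242  0.3711142 ]
```

View pics/w6c.png

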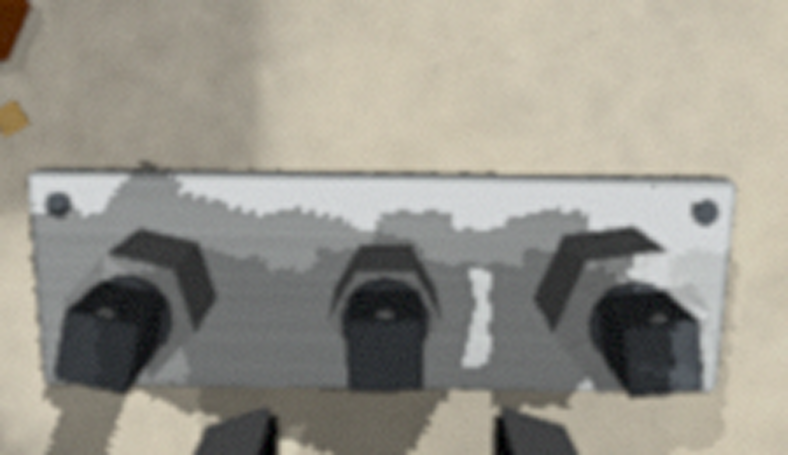

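View pics/s6c.png

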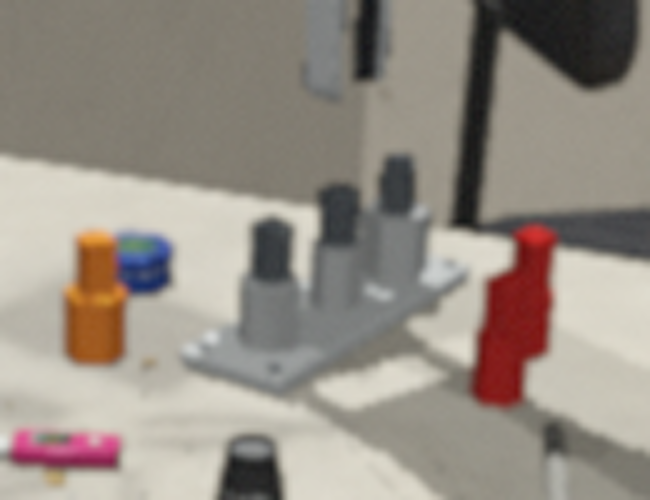

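Run:
```python
from h import *
m=load("w6")
C=lambda x,y:(205+(x+.5)/3.5-.5,110+(y+.5)/3.5-.5)
print("small",*quad(m,[C(346,318),C(423,320),C(421,391),C(348,391)],.086))
print("med",*quad(m,[C(65,314),C(144,325),C(124,393),C(54,376)],.086))
print(need([.5829,-.231,.12]),monitor.sense()["eef_pos"])
```

```text
small [ 0.5667 -0.2997] [0.0188 0.0184 0.0182 0.0189] [-0.244 -0.217 -0.201 -0.235]
med [ 0.5828 -0.2305] [0.0193 0.0186 0.0177 0.0164] [-0.362 -0.473 -0.464 -0.548]
[  1.3 -70.4  25.1] [ 0.56652346 -0.29948871  0.14508802]
```

Call:
servo_tool --pt "1 -40 0 0 0 0.1" --pt "1 -70.5 15 0 0 0.21" --pt "1 -70.5 25 0 0 0.22" --pt "1 -70.5 25 0 0 0.22" --pt "1 -70.5 25 0 0 0.22"

```text
time_s: 17.5
eef_pos: [0.5826, -0.2319, 0.1202]
tool_rot: [[0.907, -0.422, -0.001], [-0.422, -0.907, 0.0], [-0.001, 0.0, -1.0]]
force: [-0.6, 0.7, 0.2]
gripper_width: 0.0402
```

Run:
```python
from h import *
m,im=snap("wrist","w7")
print(need([.5829,-.2306,.056]),monitor.sense()["eef_pos"])
cv2.imwrite("pics/w7c.png",cv2.resize(im[140:260,240:400],None,fx=5,fy=5,interpolation=cv2.INTER_CUBIC))
```

```text
[-0.5 -1.4 64.7] [ 0.58277293 -0.2321049   0.12067192]
```

View pics/w7c.png

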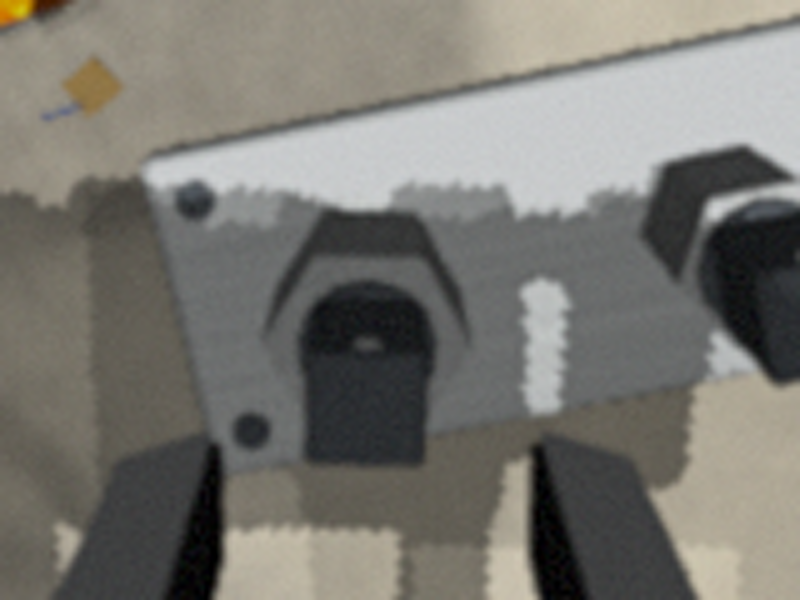

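Run:
```python
from h import *
m=load("w7")
C=lambda x,y:(240+(x+.5)/5-.5,140+(y+.5)/5-.5)
q=quad(m,[C(304,351),C(432,353),C(425,465),C(306,462)],.086);print(*q)
print(need([q[0][0],q[0][1],.056]))
```

```text
[ 0.5829 -0.2306] [0.0196 0.0184 0.0186 0.0182] [-0.453 -0.463 -0.432 -0.486]
[-0.5 -1.4 64.7]
```

Call:
servo_tool --pt "-0.5 -1.3 25 0 0 0.02" --pt "-0.5 -1.3 50 0 0 0.02" --pt "-0.5 -1.3 64.5 0 0 0.02" --pt "-0.5 -1.3 64.5 0 0 0.02" --pt "-0.5 -1.3 64.5 0 0 0.02"

```text
time_s: 18.05
eef_pos: [0.5834, -0.2303, 0.057]
tool_rot: [[0.898, -0.441, 0.001], [-0.441, -0.898, -0.0], [0.001, 0.0, -1.0]]
force: [0.2, -0.2, 0.0]
gripper_width: 0.0404
```

Call:
servo_tool --pt "0 0 0 0 0 0" --pt "0 0 0 0 0 0" --pt "0 0 0 0 0 0" --pt "0 0 0 0 0 0" --pt "0 0 0 0 0 0" --pt "0 0 0 0 0 0" --pt "0 0 0 0 0 0" --jaw 0

```text
time_s: 18.75
eef_pos: [0.5833, -0.2298, 0.0567]
tool_rot: [[0.898, -0.44, 0.001], [-0.44, -0.898, -0.0], [0.001, 0.0, -1.0]]
force: [-1.1, -0.3, 5.4]
gripper_width: 0.0189
```

Call:
servo_tool --pt "0 0 -20 0 0 0" --pt "0 0 -50 0 0 0" --pt "0 0 -95 0 0 0" --pt "0 0 -95 0 0 0" --pt "0 0 -95 0 0 0"

```text
time_s: 19.25
eef_pos: [0.5832, -0.2297, 0.1514]
tool_rot: [[0.898, -0.44, 0.001], [-0.44, -0.898, -0.0], [0.001, -0.0, -1.0]]
force: [-0.9, -0.3, -2.7]
gripper_width: 0.0192
```

Run:
```python
from h import *
s=monitor.sense();R=s["tool_rot"];print(s["time_s"],s["force"],np.arctan2(R[1][0],R[0][0]),need([.557,.2369,.151]))
```

```text
19.25 [-0.85082767 -0.32239459 -2.67287437] -0.4560969111746905 [-2.290e+02 -4.073e+02  2.000e-01]
```

Call:
servo_tool --pt "-229 -407.5 0 0 0 -0.25" --pt "-229 -407.5 0 0 0 -0.25" --pt "-229 -407.5 0 0 0 -0.25" --pt "-229 -407.5 0 0 0 -0.25" --pt "-229 -407.5 0 0 0 -0.25" --pt "-229 -407.5 0 0 0 -0.25" --pt "-229 -407.5 0 0 0 -0.25" --pt "-229 -407.5 0 0 0 -0.25" --pt "-229 -407.5 0 0 0 -0.25" --pt "-229 -407.5 0 0 0 -0.25" --pt "-229 -407.5 0 0 0 -0.25" --pt "-229 -407.5 0 0 0 -0.25" --pt "-229 -407.5 0 0 0 -0.25" --pt "-229 -407.5 0 0 0 -0.25" --pt "-229 -407.5 0 0 0 -0.25" --pt "-229 -407.5 0 0 0 -0.25" --pt "-229 -407.5 0 0 0 -0.25"

```text
time_s: 20.95
eef_pos: [0.5571, 0.2368, 0.1511]
tool_rot: [[0.979, -0.205, 0.0], [-0.205, -0.979, 0.0], [0.0, -0.0, -1.0]]
force: [-0.5, 0.4, -2.5]
gripper_width: 0.0189
```

Run:
```python
from h import *
s=monitor.sense();R=s["tool_rot"];print(s["time_s"],s["force"],np.arctan2(R[1][0],R[0][0]),s["eef_pos"],need([.557,.2369,.0957]))
```

```text
20.95 [-0.4610692   0.38271193 -2.46666774] -0.20657590775491236 [0.55705394 0.23679234 0.15111162] [-0.1 -0.1 55.4]
```

Call:
servo_tool --pt "0 0 20 0 0 0" --pt "0 0 34 0 0 0" --pt "0 0 38 0 0 0" --pt "0 0 40 0 0 0" --pt "0 0 41.5 0 0 0" --pt "0 0 42.5 0 0 0" --pt "0 0 42.5 0 0 0"

```text
time_s: 21.65
eef_pos: [0.5571, 0.2371, 0.1089]
tool_rot: [[0.979, -0.205, 0.0], [-0.205, -0.979, 0.0], [0.0, -0.0, -1.0]]
force: [0.3, -0.6, -1.7]
gripper_width: 0.0191
```

It's going over the nut with no resistance. Continuing down.

Call:
servo_tool --pt "0 0 2 0 0 0" --pt "0 0 4 0 0 0" --pt "0 0 6 0 0 0" --pt "0 0 8 0 0 0" --pt "0 0 10 0 0 0" --pt "0 0 12 0 0 0" --pt "0 0 13 0 0 0" --pt "0 0 13.5 0 0 0" --pt "0 0 13.5 0 0 0"

```text
time_s: 22.55
eef_pos: [0.557, 0.237, 0.0957]
tool_rot: [[0.979, -0.205, 0.0], [-0.205, -0.979, 0.0], [0.0, -0.0, -1.0]]
force: [-3.4, -2.2, 5.0]
gripper_width: 0.0185
```

Call:
servo_tool --pt "0 0 0.4 0 0 0" --pt "0 0 0.4 0 0 0" --pt "0 0 0.4 0 0 0" --pt "0 0 0.4 0 0 0"

```text
time_s: 22.95
eef_pos: [0.5571, 0.237, 0.0957]
tool_rot: [[0.979, -0.205, 0.0], [-0.205, -0.979, 0.0], [0.0, -0.0, -1.0]]
force: [-4.9, -2.5, 8.7]
gripper_width: 0.0186
```

Run:
```python
from h import *
m2,im2=snap("side","s8"); m,im=snap("top","t8")
cv2.imwrite("pics/s8c.png",cv2.resize(im2[130:320,190:410],None,fx=3,fy=3,interpolation=cv2.INTER_CUBIC))
cv2.imwrite("pics/t8c.png",cv2.resize(im[130:290,190:470],None,fx=2.8,fy=2.8,interpolation=cv2.INTER_CUBIC))
```

```text
(no output)
```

View pics/s8c.png

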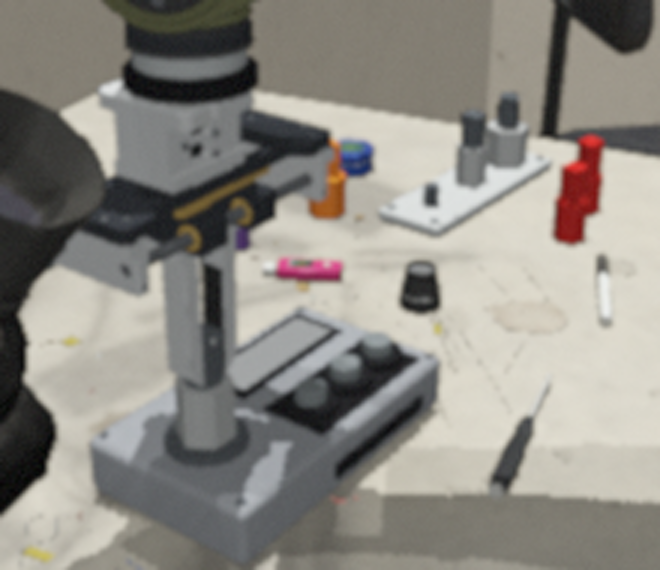

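View pics/t8c.png

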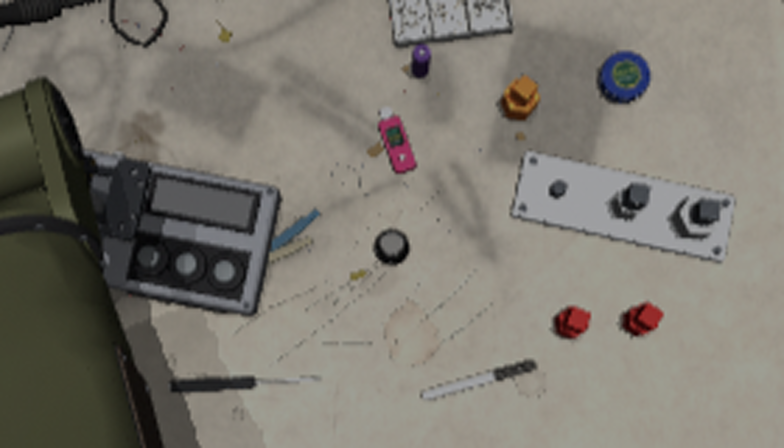

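The side view shows the socket down on the flange (205,440), upright and gripped by its adapter. The small and large sockets stand on their pegs (470,150) and (508,130), and the bystanders have not moved. Handing in.

```bash
python3 -c "
from cell import workorder; print(workorder.sign_off())"
```

```text
the job is handed in; nothing more can be done
None
```

The job is done and handed in at about 23 s of the 72 s allowed; sign-off reports no verdict.

- **Keys:** I pressed left, right, then middle, each until it bottomed out at about 6 mm and 22–25 N. The first press on the left key only reached about 4.1 mm, right at the threshold, so I pushed it further before lifting.
- **Small socket:** It stopped on top of the nut, its mouth about 15.8 mm above the flange at 6–10 N. It now stands on the middle peg, about 1 mm from the peg's axis by the wrist camera.
- **Medium socket:** It went over the nut freely and stopped on the flange at the expected height, with 5–9 N of contact. It is still gripped by its adapter, jaws at 18.6 mm, grip set to 35 N. The arm's own reading puts it vertical and within 1 mm of the nut's measured axis.
- **Surroundings:** In the last side and top pictures the large socket is upright on its peg, and neither the bystanders nor the look-alikes have visibly moved.
- **Disagreements:** The top and wrist cameras differed by about 2.5–4 mm on the nut and key positions. I used the wrist values, and the fit agreed with them. The arm sat 1–2 mm to the left during the left and right key presses, with no visible effect.

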